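# Shut off the bedside mosquito diffuser and snap its cap on

## Robot

A 6-joint arm with a two-finger parallel gripper is mounted at the origin on the work surface. World frame = base frame: x ahead of the robot, y to its left, z up, the work surface at z = 0. Lengths are in m, angles in rad, forces in N, time in s.
With the tool pointing down it reaches from about 0.35 to 0.775 m from the base axis. Payload 5.5 kg.
Tool frame: the origin (TCP) lies midway between the tips of the shut fingers; the grasp point (between the pads) lies 19 mm behind it; z points along the fingers, y is the direction in which the jaws open and shut (so a half turn about z gives the same grasp; the last joint's range is limited). The gripper opens to 85 mm and grips with 20 to 120 N. Pads are 22 mm wide; open, the fingers measure 114 mm over their backs; the gripper's body (76 mm by 85 mm) begins 54 mm behind the grasp point. The pads swing forward as they close: fully open they stand 13 mm farther back than shut.
Start: joints at [1.042, 0.313, 0.046, 1.304, 0, 1.431], TCP at [0.218, 0.532, 0.204] pointing down, gripper open.
Joint ranges: [-2.76, 2.76], [-0.86, 1.69], [-1.03, 1.26], [-2.2, 2.34], [-1.47, 1.5], [-3.14, 3.14]. Speed limits (rad/s): [2.57, 2.57, 3.14, 3.14, 3.14, 3.14].

## Interface

Orientations are given as a unit quaternion [w, x, y, z].
In Python, from workcell import env gives the robot as it stands.
- The arm moves only by the shell command python3 -m pendant 'ROWS' [FORCE]. ROWS is JSON, a list of rows, each a list of 3 entries, a list of its own where there are three numbers: the shift along the tool's x, y, z each as a share of 20 mm, from -1 to 1, then the turn about the tool's z as a share of 6 degrees, from -1 to 1, then the closure, from -1 (fully open) to 1 (shut). In form: [[[tx, ty, tz], turn, claw], ...]. A call has 1 to 12 rows; each row shifts and turns the commanded pose from where the row before left it, along the tool's axes as they then stand; what a row does not reach is not made up. A row lasts 1/8 s, in which the tool goes at most 62.5 mm and 10.7 degrees, less where a joint would pass 70% of its speed; a pose out of reach is approached as far as the arm can. A call with a number of a shift or a turn outside -1 to 1 is refused whole. A call with a gripper value outside its range is refused whole. The fingers move at their own pace and stop on an object; FORCE is the grip in N (left out, the last holds). Time passes only in rows, so rows that do not move let the fingers close. It gives the time, the measured TCP pose, the force and the opening at its end, in the units of the state.
- env.get_state(): the state, without advancing time (a new reading comes with each control period).
- env.read_camera(name): name is "side" or "top" or "wrist"; returns a dict with "color" (480x640x3 uint8, blue, green, red), "mtx" (3x3 intrinsics, pixels), "view" (4x4, takes a point from world to camera coordinates). Camera axes: x right, y down, z forward; pixel columns grow to the right and rows downward; lengths in m; the calibration is good to about 2 mm. A picture is of the moment at which its call begins. There is no depth.
- env.hand_in(): hands the job in, once; it reports no verdict.
Trained networks look in the newest picture that a camera, given by its name, has taken for a name from the list of things; names that differ only in an ending like _2 or _b are one class to them, and where a whole thing is asked for, a point or a joint stands for the part that bears it (a point fixed in the world has none). Each returns a list of dicts, best first, with "p" (0 to 1); they miss things now and then, are a little off and sometimes report something else, mostly with a low value. They report only what shows in the picture. A call takes as long as a camera call. They do not tell look-alikes from the thing itself.
- env.boxes_of(camera, thing): "location" ([column, row] in pixels, amid what is visible of it).
- env.cut_out(camera, thing): "region" (480x640 bool, what is visible of it) and "location" ([column, row] in pixels, amid what is visible of it).
The state is a dict: "clock": time; "joint_pos": joint angles; "qvel": joint speeds; "tau": joint torques, N m; "tcp_pos": TCP position; "orientation": TCP orientation; "wrist_force": force on the tool from outside, world axes, zero at the start; "ft_torque": the same for the moment, N m; "finger_gap": finger opening in m.
Only numpy, scipy, OpenCV 4.12 (cv2) and the standard library are available. Lean on these libraries where they do the work, as an engineer would, in place of code of your own. Each camera call takes 0.05 s, during which the arm holds its last target.

## Task

Switch off the yellow mosquito repellent diffuser by pressing its orange mushroom button all the way down, then take the blue snap cap and push it straight down over the white nozzle stud until it clicks over the stud's snap balls. Do not let up after the click: keep pressing so that the cap squeezes the sprung black sealing ring more than halfway down, and finish while still holding the cap pressed down like that. Leave the other things on the tray where they are.

Things in the scene. Friction and masses are not known exactly. Their poses are not given: they have to be found in the camera images.
- diffuser: yellow plastic diffuser, fixed to the tray; 96 mm (its x) by 190 mm (its y) and 60 mm high with a flat top. Origin at the centre of its underside, on the white tray floor, 8 mm above the table. On top: the white nozzle stud with its black sealing ring on the -y half (50 mm from the middle), the orange button on the +y half (52 mm from the middle).
- button (a joint): travel of the orange mushroom button in m: 0 is fully up, 0.007 fully down. It slides straight down against about 2.5 N of friction and stays where it is pushed; it starts almost up.
- button_top (a point): centre of the domed top face of the orange mushroom button (33 mm across); it moves with the button and stands 24 mm above the diffuser's top when fully up.
- stud_tip (a point): centre of the flat tip of the white nozzle stud, 27 mm above the diffuser's top. The upright stud is 19.6 mm thick and tapers to 9 mm over its top 7.5 mm. Four sprung steel snap balls stand out of it all round, to 28 mm across, centred 12.5 mm below the tip.
- seat (a point): on the stud's axis, 18 mm below its tip: the height of the top face of the black sealing ring when nothing presses on it, 9 mm above the diffuser's top. The point is fixed to the diffuser. A cap that just touches the ring has its mouth here; its lip has then snapped past the balls.
- seal (a joint): how far the black sealing ring (41 mm across, around the foot of the stud) is pressed down, in m: 0 free, 0.005 at its stop. It is sprung: about 2 N to start it, 6.8 N at 0.003, 10 N at 0.005; it comes up again when let go.
- cap: loose blue plastic snap cap, about 40 g, standing mouth down on the tray. Origin at the centre of its mouth rim (underside), z up. Skirt 39 mm across and 28 mm tall, ending in a flat shoulder; above it a round grip 26 mm across that rises to 54 mm. The bore is 24.6 mm at a lip 3 mm high at the mouth and 31 mm above it, 24 mm deep in all.
- cap_top (a point): centre of the flat top of the cap's grip, 54 mm above its mouth rim. Pushing the cap's lip past the snap balls takes roughly 7 to 16 N, with the mouth about 6 mm above the seat; then the force drops (the click) and the balls draw the cap on and hold it. By themselves they squeeze the sealing ring by less than 1 mm; more needs pressing on.
- cup: empty stainless steel cup, 72 mm across the rim, 85 mm tall; a bystander, loose. Origin at the centre of its underside.
- ceramic_box: round white ceramic box with a blue lid and a small knob, 92 mm across, 71 mm tall; a bystander, loose. Origin at the centre of its underside.
- remote: grey ceiling-fan remote, lying flat, 150 x 44 x 18 mm, long along its x; a bystander, loose. Origin at the centre of its underside.
- opener: red plastic bottle cap opener, lying flat, about 127 x 44 x 10 mm, long along its x; a bystander, loose. Origin at the centre of its underside.
- glasses_case: green hard glasses case, 65 x 160 x 36 mm, long along its y; a bystander, loose. Origin at the centre of its underside.
- clock: small round white alarm clock, 80 mm across, 91 mm tall; a bystander, loose. Origin at the centre of its underside.
Things that resemble listed ones, but are neither listed nor needed, are in the scene too. There is more than one size of the cap; the one meant has the size given above.

How it is judged:
On the way, in this order (a step that is already met when the one before it is completed fails the run):
1. the orange button is pushed down, at least 5.5 of its 7 mm (value of joint button above 0.0055 m), for 0.1 s.
2. the cap has clicked over the snap balls and sits upright on the sealing ring (z of cap in the frame of seat between -0.008 and 0.0006 m and horizontal distance between cap and seat below 0.003 m and angle between the z axis of cap and the z axis of diffuser, either way round below 0.1 rad and angle between cap's own z axis and vertical below 0.1 rad), for 0.1 s.
At the end, for the whole second after the job is handed in: Button still over 5 of 7 mm down; cap snapped on: within 3 mm of the stud axis, within 0.1 rad of upright, mouth at most 0.6 mm above the free ring height; the robot still touches the cap with over 2 N and keeps the sealing ring squeezed over 2 mm. All this holds for the last second (all of step 2 and value of joint button above 0.005 m and value of joint seal above 0.002 m and contact force between any of the fingers, the arm and cap above 2 N); the arm keeps its last pose, push and grip.
It fails at once if one of the six other things on the tray is moved by more than 30 mm (distance of any of cup, ceramic_box, remote, opener, glasses_case, clock from where it was at the start of the episode above 0.03 m).
It also fails if it takes over 45 s, if anything falls off the work surface, if the arm or the gripper's body presses on something with over 40 N, if the wrist force passes 120 N, or if a joint passes its speed limit or range.

## Working session

There is one attempt and no reset: what is moved stays moved. The work goes in short steps, Python scripts to look and compute and a shell command to move; the robot and the scene stay as the last step left them, time stands still between calls to the robot, and variables do not carry over. Pictures are saved under pics/ and viewed, and the job is handed in when it is done.

```bash
ls; mkdir -p pics; cat > h.py <<'E'
from workcell import env
import numpy as np, cv2
def snap(n,f):
    r=env.read_camera(n); cv2.imwrite('pics/'+f,r['color']); return r
def ray(r,px):
    V=np.array(r['view']);K=np.array(r['mtx']);R=V[:3,:3];t=V[:3,3]
    d=R.T@np.linalg.solve(K,[px[0],px[1],1.]);return -R.T@t,d
def atz(r,px,z):
    c,d=ray(r,px);return c+d*(z-c[2])/d[2]
def proj(r,p):
    V=np.array(r['view']);q=np.array(r['mtx'])@(V[:3,:3]@np.array(p)+V[:3,3]);return q[:2]/q[2]
def tri(rs,pxs):
    A=np.zeros((3,3));b=np.zeros(3)
    for r,p in zip(rs,pxs):
        c,d=ray(r,p);d=d/np.linalg.norm(d);M=np.eye(3)-np.outer(d,d);A+=M;b+=M@c
    return np.linalg.solve(A,b)
E
python3 - <<'E'
from h import *
np.set_printoptions(precision=4,suppress=True)
for n in['side','top','wrist']:
    r=snap(n,n+'0.png');print(n,ray(r,(320,240)))
    for t in['cap','cap_top','stud_tip','button_top','diffuser','seal']:
        try:print(t,[(np.round(x['location']).tolist(),round(x['p'],2)) for x in env.boxes_of(n,t)])
        except Exception as e:print(t,e)
print(env.get_state())
E
```

```text
pics
side (array([ 0.0296, -0.545 ,  0.9314]), array([ 0.4106,  0.5028, -0.7608]))
cap [([192.0, 246.0], 0.66), ([296.0, 213.0], 0.64)]
cap_top [([195.0, 248.0], 0.9), ([298.0, 215.0], 0.77)]
stud_tip [([397.0, 305.0], 0.84)]
button_top [([377.0, 274.0], 0.66)]
diffuser [([396.0, 306.0], 0.55), ([297.0, 216.0], 0.29)]
seal [([407.0, 312.0], 0.74), ([296.0, 211.0], 0.73)]
top (array([ 0.3663, -0.0031,  1.1663]), array([ 0.1503,  0.0024, -0.9887]))
cap [([225.0, 340.0], 0.76), ([266.0, 243.0], 0.64)]
cap_top [([230.0, 339.0], 0.78), ([265.0, 245.0], 0.46)]
stud_tip [([394.0, 254.0], 0.77)]
button_top [([375.0, 252.0], 0.55)]
diffuser [([448.0, 165.0], 0.31)]
seal [([419.0, 260.0], 0.49)]
wrist (array([0.1505, 0.5608, 0.374 ]), array([ 0.2748, -0.1065, -0.9557]))
cap []
cap_top [([97.0, 349.0], 0.73)]
stud_tip []
button_top []
diffuser []
seal []
{'clock': 1.05, 'joint_pos': array([1.0424, 0.3132, 0.0461, 1.3036, 0.    , 1.4312]), 'qvel': array([-0.0016,  0.0011,  0.003 , -0.0002,  0.0013,  0.0003]), 'tau': array([  0.001 , -48.0479,  29.8818,   0.0003,  -0.0001,  -0.    ]), 'tcp_pos': array([0.218 , 0.5321, 0.2037]), 'orientation': array([0.    , 0.1932, 0.9812, 0.    ]), 'wrist_force': array([-0.1991, -0.6172,  0.1413]), 'ft_torque': array([-0.0082,  0.0285, -0.0271]), 'finger_gap': 0.0850750603358162}
```

View pics/side0.png

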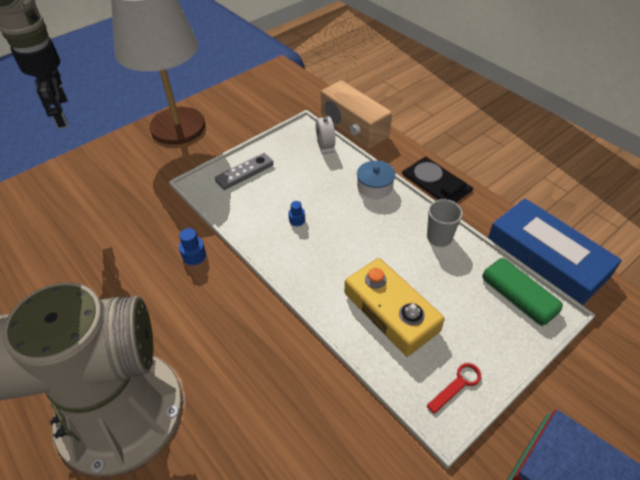

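View pics/top0.png

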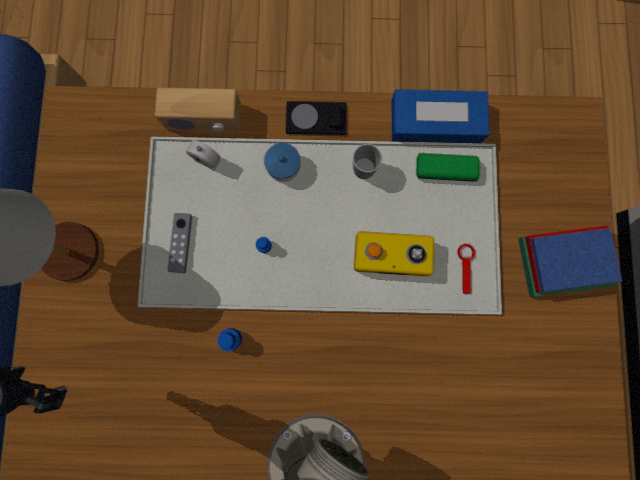

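The pictures show the diffuser around (395,254) in the top view, with its button at (375,251) and its stud at (417,254). One blue cap is on the tray at (264,244), and a bigger one is on the bare table at (229,340). I'll measure these next.

```bash
python3 - <<'E'
from h import *
np.set_printoptions(precision=4,suppress=True)
rs={n:snap(n,n+'1.png') for n in['side','top']}
M={}
def comps(n,lo,hi,mn=20):
    hsv=cv2.cvtColor(rs[n]['color'],cv2.COLOR_BGR2HSV);m=cv2.inRange(hsv,lo,hi)
    k,l,s,c=cv2.connectedComponentsWithStats(m);return [(s[i].tolist(),c[i],l==i) for i in range(1,k) if s[i][4]>mn]
for n in rs:
    print(n,'orange');[print(s,c) for s,c,_ in comps(n,(5,150,120),(15,255,255)) ]if 0 else None
    for s,c,m in comps(n,(5,190,150),(16,255,255)):print(' o',s,c)
    for s,c,m in comps(n,(108,150,40),(125,255,255),60):print(' b',s,c)
    for s,c,m in comps(n,(20,150,60),(32,255,255),300):
        pts=np.argwhere(m)[:,::-1].astype(np.float32);print(' y',s,c,cv2.minAreaRect(pts))
big=lambda n,x,y,w,h:cv2.resize(rs[n]['color'][y:y+h,x:x+w],None,fx=6,fy=6,interpolation=cv2.INTER_CUBIC)
cv2.imwrite('pics/zt.png',big('top',345,222,100,64))
cv2.imwrite('pics/zs.png',big('side',340,250,110,100))
cv2.imwrite('pics/zc.png',np.hstack([big('top',240,220,50,50),big('side',272,190,50,50)]))
E
```

```text
side orange
 b [490, 200, 130, 103, 4891] [553.5674 252.6438]
 b [289, 202, 15, 23, 260] [296.35   213.9115]
 b [180, 229, 25, 35, 659] [191.1882 247.0668]
 y [346, 259, 97, 96, 3730] [394.0308 307.3499] ((393.0000305175781, 304.5000305175781), (101.11627197265625, 51.61879348754883), 45.0)
top orange
 o [369, 244, 11, 12, 72] [375.1389 249.7083]
 b [9, 39, 22, 27, 181] [18.6354 52.5083]
 b [0, 62, 41, 78, 861] [19.6516 98.6307]
 b [468, 93, 14, 28, 105] [475.2476 105.    ]
 b [448, 116, 41, 27, 337] [470.4154 131.3116]
 b [392, 122, 63, 20, 386] [420.2824 135.2435]
 b [0, 132, 31, 33, 242] [ 16.6116 146.4091]
 b [0, 147, 25, 42, 317] [ 10.5962 168.3785]
 b [256, 237, 15, 16, 114] [263.6842 245.2105]
 b [218, 329, 23, 22, 246] [230.0528 339.5976]
 y [354, 232, 80, 44, 2523] [393.2267 253.5735] ((394.1328125, 253.5088653564453), (79.09109497070312, 40.1109619140625), 3.814074993133545)
```

View pics/zt.png

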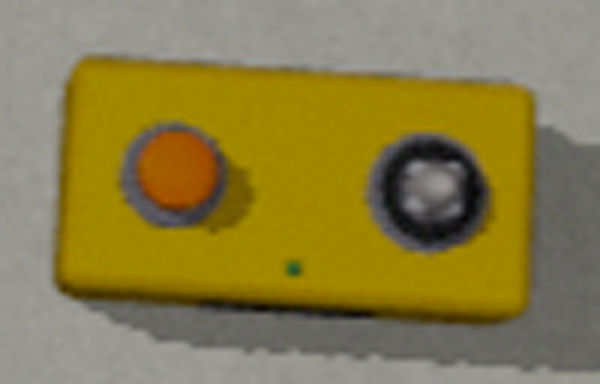

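View pics/zs.png

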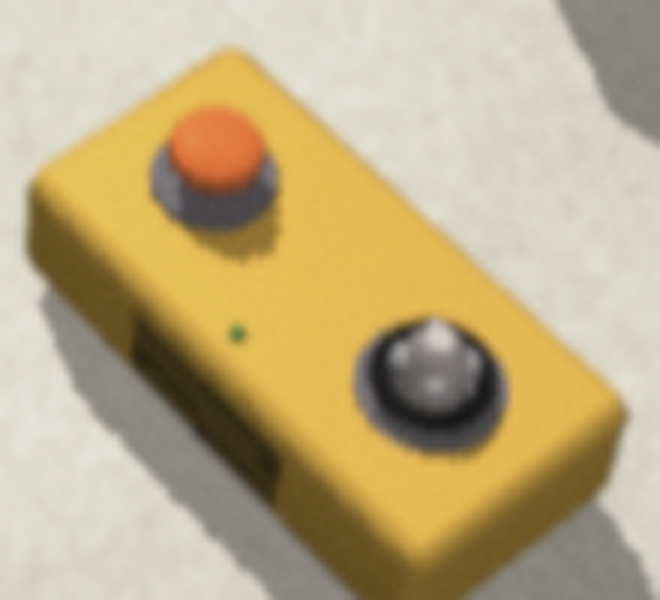

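View pics/zc.png

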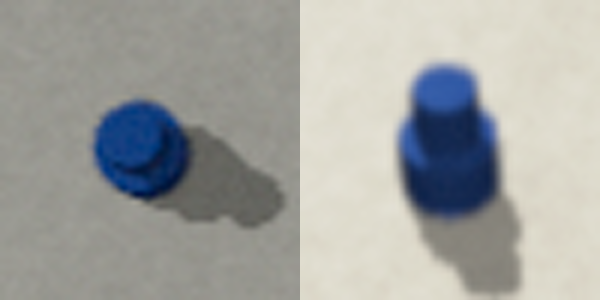

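```bash
python3 - <<'E'
from h import *
np.set_printoptions(precision=4,suppress=True)
T=env.read_camera('top');S=env.read_camera('side')
h=.42
for n,pt,ps,z in [('btn',(374.5,250.2),(376,273.8),.092),('stud',(417.5,253),(412.7,305),.095),('cap',(262.2,243.2),(296.2,204.6),.062)]:
    pt=np.array(pt)-h;ps=np.array(ps)-h
    print(n,atz(T,pt,z),atz(S,ps,z),tri([T,S],[pt,ps]))
# cap skirt bottom diameters top view: widths
for n,c,z in [('tray',(263.5,245),.02),('table',(230,339.5),.03)]:
    for w in ([15,16] if n=='tray' else [22,23]):
        print(n,w,np.linalg.norm(atz(T,(c[0]-w/2,c[1]),z)-atz(T,(c[0]+w/2,c[1]),z)))
s=env.get_state();print(s['clock'],s['tcp_pos'])
print(ray(env.read_camera('wrist'),(320,240)))
# diffuser corners at top plane .068
for p in [(78,58),(532,88),(522,320),(60,292)]: print(atz(T,(345+p[0]/6-h,222+p[1]/6-h),.066))
E
```

```text
btn [ 0.5091 -0.1282  0.092 ] [ 0.5085 -0.1264  0.092 ] [ 0.5083 -0.1276  0.0936]
stud [ 0.5043 -0.2288  0.095 ] [ 0.5074 -0.224   0.095 ] [ 0.5032 -0.2271  0.1027]
cap [0.5243 0.1406 0.062 ] [0.5266 0.1463 0.062 ] [0.5227 0.1399 0.0698]
tray 15 0.03769824794121134
tray 16 0.0402114644847582
table 22 0.053167733283274995
table 23 0.05558444845921169
1.25 [0.218  0.5321 0.2037]
(array([0.1505, 0.5608, 0.374 ]), array([ 0.2748, -0.1066, -0.9557]))
[ 0.5571 -0.091   0.066 ]
[ 0.5488 -0.2745  0.066 ]
[ 0.455  -0.2691  0.066 ]
[ 0.4621 -0.0848  0.066 ]
```

The tray cap is about 39 mm across, so it's the right one; the one on the table is about 54 mm. I'll align the tool with the world axes, close the fingers and go over the button.

```bash
python3 -m pendant '[[[0,0,0],-1,1],[[0,0,0],-1,1],[[0,0,0],-1,1],[[0,0,0],-0.71,1],[[-0.44,-1,0],0,1],[[-0.44,-1,0],0,1],[[-0.44,-1,0],0,1],[[-0.44,-1,0],0,1]]' 40
```

```text
clock: 2.3
tcp_pos: [0.2536, 0.4511, 0.2038]
orientation: [0.0, 0.0, 1.0, 0.0]
wrist_force: [0.2, 0.7, 0.4]
finger_gap: -0.0001
```

```bash
python3 -m pendant '[[[-0.44,-1,0],0,1],[[-0.44,-1,0],0,1],[[-0.44,-1,0],0,1],[[-0.44,-1,0],0,1],[[-0.44,-1,0],0,1],[[-0.44,-1,0],0,1],[[-0.44,-1,0],0,1],[[-0.44,-1,0],0,1],[[-0.44,-1,0],0,1],[[-0.44,-1,0],0,1],[[-0.44,-1,0],0,1],[[-0.44,-1,0],0,1]]'
python3 -m pendant '[[[-0.44,-1,0],0,1],[[-0.44,-1,0],0,1],[[-0.44,-1,0],0,1],[[-0.44,-1,0],0,1],[[-0.44,-1,0],0,1],[[-0.44,-1,0],0,1],[[-0.44,-1,0],0,1],[[-0.44,-1,0],0,1],[[-0.44,-1,0],0,1],[[-0.44,-1,0],0,1],[[-0.44,-1,0],0,1],[[-0.44,-1,0],0,1]]'
python3 -m pendant '[[[-0.44,-1,0],0,1],[[-0.44,-1,0],0,1],[[-0.44,-1,0],0,1],[[-0.44,-1,0],0,1]]'
python3 - <<'E'
from h import *
r=snap('wrist','w2.png')
for p in [(.5083,-.128,.092),(.504,-.229,.095)]:print(proj(r,p))
print(env.get_state()['tcp_pos'])
for t in['stud_tip','button_top']:print(t,[(np.round(x['location']).tolist(),round(x['p'],2)) for x in env.boxes_of('wrist',t)])
E
```

```text
clock: 3.8
tcp_pos: [0.3589, 0.2108, 0.2038]
orientation: [0.0, 0.0, 1.0, 0.0]
wrist_force: [0.3, -1.0, 0.4]
finger_gap: 0.0002
clock: 5.3
tcp_pos: [0.4641, -0.0292, 0.2038]
orientation: [0.0, 0.0, 1.0, 0.0]
wrist_force: [-0.4, -0.2, -0.3]
finger_gap: 0.0001
clock: 5.8
tcp_pos: [0.5, -0.1093, 0.2037]
orientation: [0.0, 0.0, 1.0, 0.0]
wrist_force: [0.2, 0.7, -0.2]
finger_gap: -0.0001
[294.69187919 233.67229099]
[174.23585317 229.86417422]
[ 0.50132197 -0.11161114  0.20346698]
stud_tip [([243.0, 218.0], 0.81), ([316.0, 391.0], 0.68)]
button_top [([297.0, 236.0], 0.69), ([560.0, 233.0], 0.26)]
```

View pics/w2.png

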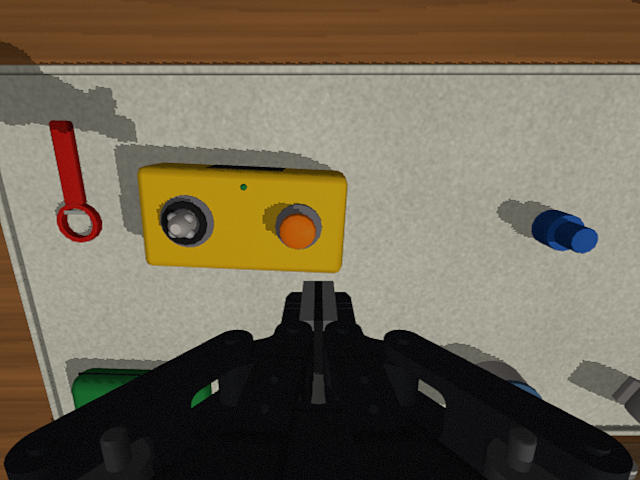

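The wrist view shows the button at (298,231), the stud tip at about (180,227) and the cap grip top at about (583,239).

```bash
python3 - <<'E'
from h import *
np.set_printoptions(precision=4,suppress=True)
r=snap('wrist','w3.png');T=env.read_camera('top')
z=lambda x,y,w,h:cv2.resize(r['color'][y:y+h,x:x+w],None,fx=6,fy=6,interpolation=cv2.INTER_CUBIC)
cv2.imwrite('pics/w3s.png',np.hstack([z(145,190,65,65),z(265,195,65,65)]))
for p,h in [((297.5,231.5),.092),((180,227),.095),((583,239),.062)]:print(atz(r,p,h))
s=env.get_state();print(s['tcp_pos'],proj(r,s['tcp_pos']))
hsv=cv2.cvtColor(r['color'],cv2.COLOR_BGR2HSV);m=cv2.inRange(hsv,(4,180,150),(16,255,255));k,l,st,c=cv2.connectedComponentsWithStats(m)
print([(st[i],c[i]) for i in range(1,k) if st[i][4]>100 and 200<c[i][1]<260])
E
```

```text
[ 0.5061 -0.1253  0.092 ]
[ 0.5011 -0.2235  0.095 ]
[0.5226 0.1429 0.062 ]
[ 0.4992 -0.1079  0.2035] [318.0245 275.4619]
[(array([281, 216,  34,  34, 894], dtype=int32), array([297.2248, 232.2494]))]
```

View pics/w3s.png

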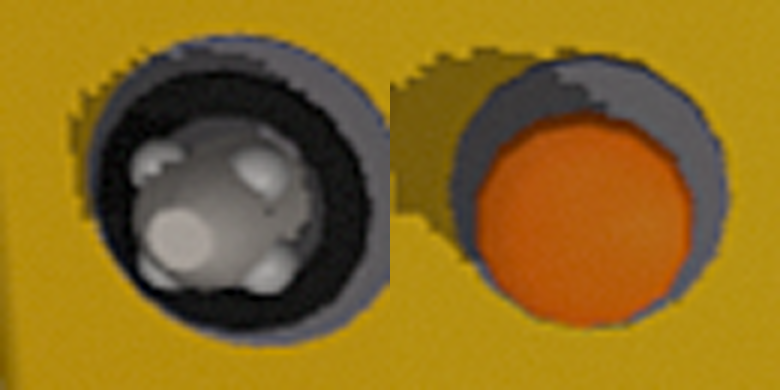

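```bash
python3 -m pendant '[[[-0.38,-0.93,0],0,1],[[0,0,1],0,1],[[0,0,1],0,1],[[0,0,1],0,1],[[0,0,1],0,1],[[0,0,1],0,1],[[0,0,0.3],0,1],[[0,0,0.2],0,1]]'
python3 -m pendant '[[[0,0,0.2],0,1],[[0,0,0],0,1]]'
python3 -m pendant '[[[0,0,0.2],0,1],[[0,0,0],0,1]]'
```

```text
clock: 7.05
tcp_pos: [0.5073, -0.1268, 0.0938]
orientation: [0.0, 0.0, 1.0, -0.0]
wrist_force: [0.2, -0.8, 0.5]
finger_gap: -0.0004
clock: 7.3
tcp_pos: [0.5072, -0.1267, 0.0899]
orientation: [0.0, 0.0, 1.0, -0.0]
wrist_force: [-0.1, 0.0, 0.1]
finger_gap: 0.0001
clock: 7.55
tcp_pos: [0.5069, -0.1265, 0.0855]
orientation: [-0.0, 0.0, 1.0, 0.0]
wrist_force: [0.1, 0.1, -0.2]
finger_gap: 0.0002
```

```bash
python3 - <<'E'
from h import *
r=env.read_camera('wrist');cv2.imwrite('pics/w4.png',cv2.resize(r['color'][180:330,230:430],None,fx=3,fy=3))
s=env.read_camera('side');cv2.imwrite('pics/s4.png',cv2.resize(s['color'][210:360,290:490],None,fx=3,fy=3));print(env.get_state()['wrist_force'])
E
```

```text
[ 0.58025281  0.00958342 -0.31335614]
```

View pics/w4.png

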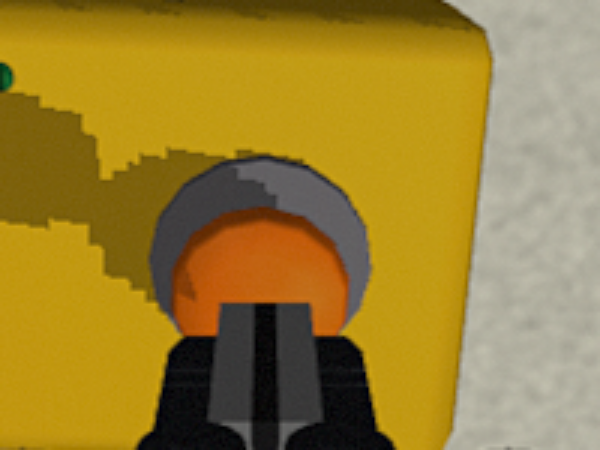

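View pics/s4.png

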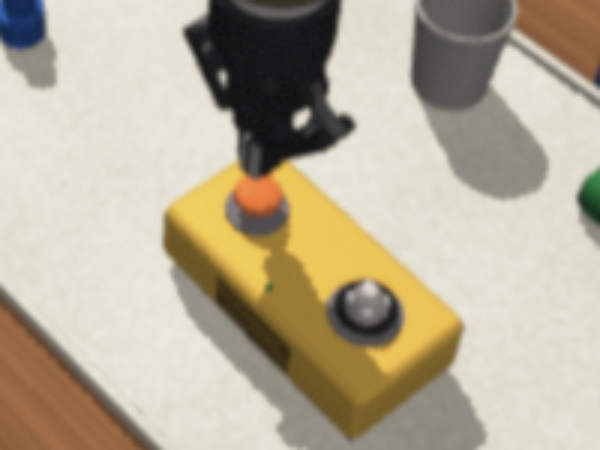

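```bash
python3 -m pendant '[[[0,0,0.15],0,1],[[0,0,0],0,1]]'
python3 -m pendant '[[[0,0,0.15],0,1],[[0,0,0],0,1]]'
```

```text
clock: 7.9
tcp_pos: [0.5068, -0.1265, 0.0824]
orientation: [-0.0, 0.0, 1.0, 0.0]
wrist_force: [0.5, 0.4, -0.3]
finger_gap: 0.0005
clock: 8.15
tcp_pos: [0.5068, -0.1265, 0.0794]
orientation: [-0.0, 0.0, 1.0, 0.0]
wrist_force: [0.2, -0.3, 0.7]
finger_gap: -0.0
```

```bash
python3 - <<'E'
from h import *
r=env.read_camera('wrist');cv2.imwrite('pics/w5.png',cv2.resize(r['color'][180:330,230:430],None,fx=3,fy=3))
s=env.read_camera('side');cv2.imwrite('pics/s5.png',cv2.resize(s['color'][210:310,330:430],None,fx=6,fy=6,interpolation=cv2.INTER_CUBIC));S=env.get_state();print(S['tau'],proj(s,S['tcp_pos']),proj(s,(.507,-.1265,.068)))
E
```

```text
[ 8.42922818e-04 -4.35324669e+01  2.69578278e+01  7.18803039e-04
  3.30769285e-05 -4.93946754e-05] [374.71350812 277.65637849] [374.36260446 281.13337293]
```

View pics/w5.png

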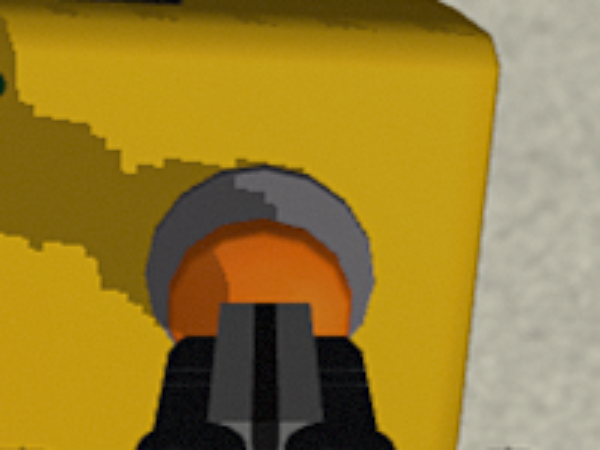

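View pics/s5.png

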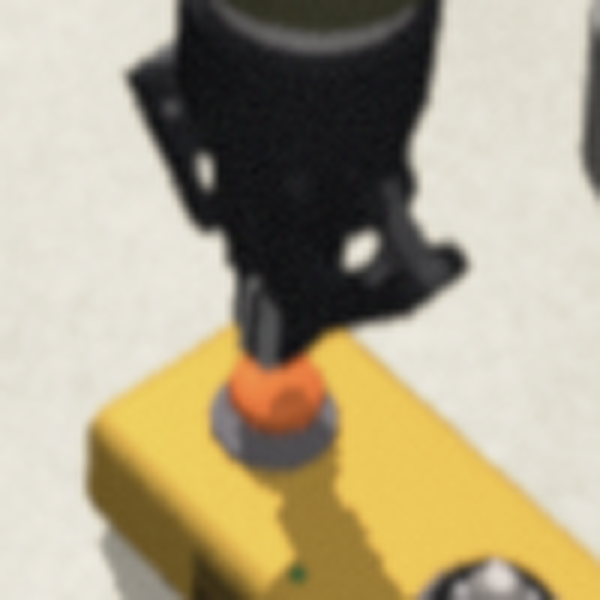

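In the pictures the fingertips are still above the dome, about 15–20 mm higher than the TCP reading implies. I'll keep descending on force feedback.

```bash
python3 -m pendant '[[[0,0,0.15],0,1],[[0,0,0],0,1]]'
python3 -m pendant '[[[0,0,0.15],0,1],[[0,0,0],0,1]]'
python3 - <<'E'
from h import *
np.set_printoptions(precision=4,suppress=True)
w=env.read_camera('wrist');s=snap('side','s6.png');t=snap('top','t6.png')
S=env.get_state();print(S['wrist_force'],S['tcp_pos'],proj(s,S['tcp_pos']))
cv2.imwrite('pics/s6.png',cv2.resize(s['color'][210:310,330:430],None,fx=6,fy=6,interpolation=cv2.INTER_CUBIC))
cv2.imwrite('pics/w6.png',cv2.resize(w['color'][180:330,230:430],None,fx=3,fy=3))
E
```

```text
clock: 8.5
tcp_pos: [0.5068, -0.1265, 0.0764]
orientation: [-0.0, 0.0, 1.0, 0.0]
wrist_force: [0.7, -0.4, 0.3]
finger_gap: -0.0
clock: 8.75
tcp_pos: [0.5068, -0.1265, 0.0734]
orientation: [-0.0, 0.0, 1.0, 0.0]
wrist_force: [0.4, -1.6, 0.7]
finger_gap: -0.0002
[ 0.82   -0.8719  0.1163] [ 0.507  -0.1266  0.0737] [374.5697 279.4294]
```

View pics/s6.png

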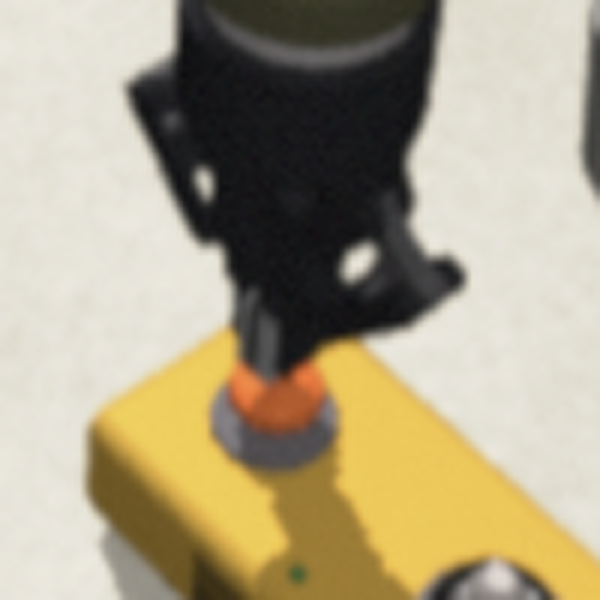

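View pics/w6.png

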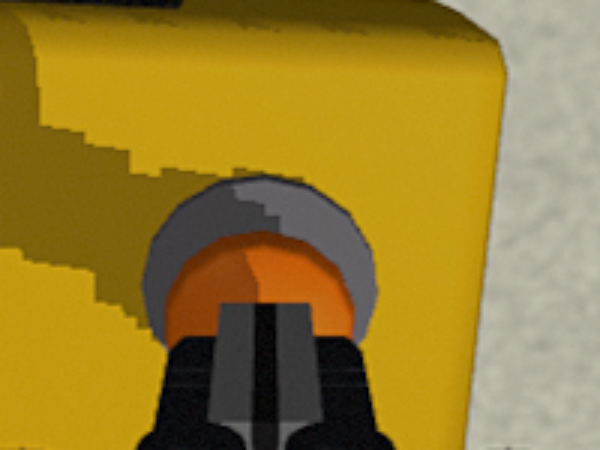

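```bash
python3 -m pendant '[[[0,0,0.15],0,1],[[0,0,0],0,1]]'
python3 -m pendant '[[[0,0,0.1],0,1],[[0,0,0],0,1]]'
python3 -m pendant '[[[0,0,0.1],0,1],[[0,0,0],0,1]]'
```

```text
clock: 9.15
tcp_pos: [0.5068, -0.1265, 0.0704]
orientation: [-0.0, 0.0, 1.0, 0.0]
wrist_force: [-0.7, -0.0, -0.7]
finger_gap: -0.0002
clock: 9.4
tcp_pos: [0.5069, -0.1265, 0.0685]
orientation: [-0.0, 0.0, 1.0, 0.0]
wrist_force: [0.3, -0.1, -0.0]
finger_gap: 0.0001
clock: 9.65
tcp_pos: [0.5069, -0.1265, 0.0665]
orientation: [-0.0, 0.0, 1.0, 0.0]
wrist_force: [-0.4, -0.5, 0.0]
finger_gap: 0.0001
```

```bash
python3 - <<'E'
from h import *
np.set_printoptions(precision=4,suppress=True)
w=env.read_camera('wrist');s=env.read_camera('side')
S=env.get_state();print(S['wrist_force'],S['tcp_pos'])
cv2.imwrite('pics/s7.png',np.hstack([cv2.resize(s['color'][230:290,350:410],None,fx=8,fy=8,interpolation=cv2.INTER_CUBIC)]))
cv2.imwrite('pics/w7.png',cv2.resize(w['color'][230:310,270:370],None,fx=6,fy=6))
# z of tip from wrist at tip, for pad half-widths
for dx in (0,-.011):
    c,d=ray(w,(318,281)); k=(S['tcp_pos'][0]+dx-c[0])/d[0]; print(dx,c+k*d)
for z in (.07,.08,.085,.09,.095): print(z,proj(s,(.507,-.1265,z)))
E
```

```text
[-0.5787 -0.0782  0.2206] [ 0.507  -0.1266  0.0667]
0 [ 0.507  -0.1253  0.0722]
-0.011 [ 0.496  -0.1253  0.097 ]
0.07 [374.4217 280.5336]
0.08 [374.7197 277.5091]
0.085 [374.8703 275.9806]
0.09 [375.022  274.4411]
0.095 [375.1748 272.8904]
```

View pics/s7.png

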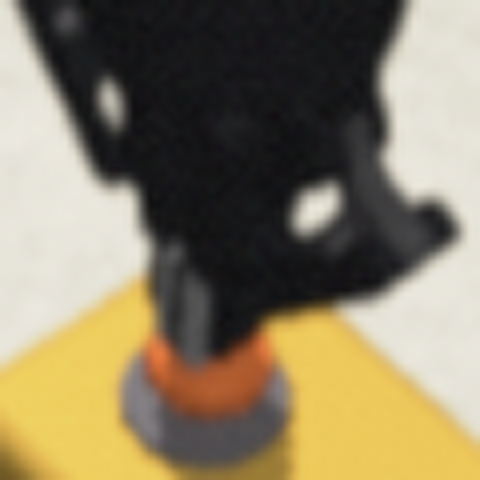

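View pics/w7.png

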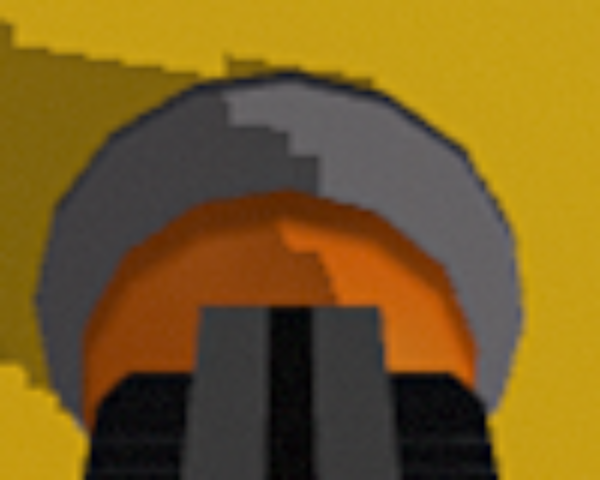

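```bash
python3 -m pendant '[[[0,0,0.1],0,1],[[0,0,0],0,1]]'
python3 -m pendant '[[[0,0,0.1],0,1],[[0,0,0],0,1]]'
python3 -m pendant '[[[0,0,0.1],0,1],[[0,0,0],0,1]]'
```

```text
clock: 10.0
tcp_pos: [0.5069, -0.1265, 0.0645]
orientation: [-0.0, 0.0, 1.0, 0.0]
wrist_force: [0.3, -0.6, 0.3]
finger_gap: -0.0001
clock: 10.25
tcp_pos: [0.507, -0.1266, 0.0627]
orientation: [0.0, 0.0, 1.0, 0.0]
wrist_force: [0.0, -0.5, 0.3]
finger_gap: 0.0001
clock: 10.5
tcp_pos: [0.507, -0.1265, 0.0606]
orientation: [0.0, 0.0, 1.0, 0.0]
wrist_force: [-0.1, -0.9, 1.0]
finger_gap: -0.0004
```

```bash
python3 -m pendant '[[[0,0,0.1],0,1],[[0,0,0],0,1]]'
python3 -m pendant '[[[0,0,0.1],0,1],[[0,0,0],0,1]]'
python3 - <<'E'
from h import *
w=env.read_camera('wrist');s=env.read_camera('side')
cv2.imwrite('pics/s8.png',np.vstack([cv2.resize(s['color'][245:290,350:410],None,fx=6,fy=6,interpolation=cv2.INTER_CUBIC),cv2.resize(w['color'][235:290,288:348],None,fx=6,fy=6)]))
E
```

```text
clock: 10.75
tcp_pos: [0.507, -0.1266, 0.0585]
orientation: [0.0, 0.0, 1.0, 0.0]
wrist_force: [-0.5, 0.2, 0.6]
finger_gap: -0.0003
clock: 11.0
tcp_pos: [0.5071, -0.1266, 0.0572]
orientation: [0.0, 0.0, 1.0, -0.0]
wrist_force: [-2.2, 0.2, 7.9]
finger_gap: 0.0004
```

View pics/s8.png

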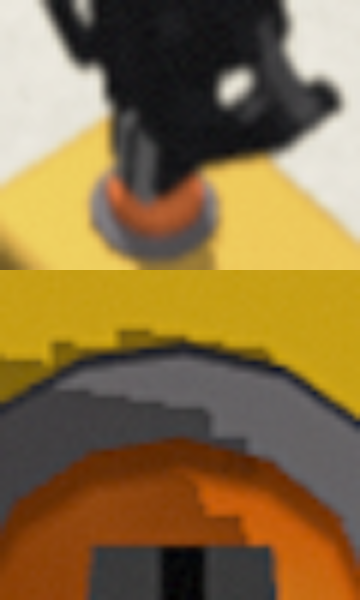

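```bash
python3 -m pendant '[[[0,0,0.1],0,1],[[0,0,0],0,1]]'; python3 - <<'E'
from h import *
t=env.read_camera('top');w=env.read_camera('wrist');s=env.read_camera('side');print(env.get_state()['wrist_force'])
cv2.imwrite('pics/s9.png',np.vstack([cv2.resize(s['color'][245:290,350:410],None,fx=6,fy=6,interpolation=cv2.INTER_CUBIC),cv2.resize(w['color'][235:290,288:348],None,fx=6,fy=6)]))
E
```

```text
clock: 11.35
tcp_pos: [0.5072, -0.1267, 0.057]
orientation: [0.001, 0.0, 1.0, -0.0]
wrist_force: [-6.5, 3.2, 20.2]
finger_gap: -0.0
[-6.5396296   1.74255855 19.42766306]
```

View pics/s9.png

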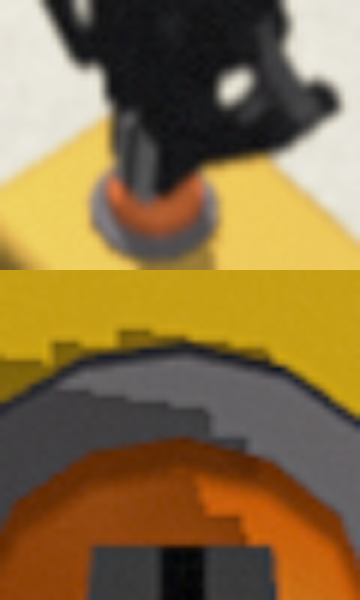

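The arm has met a hard stop (20 N, and z no longer changes). I'll lift off and check that the button is down.

```bash
python3 -m pendant '[[[0,0,-1],0,1],[[0,0,-1],0,1],[[0,0,-1],0,1],[[0,0,-1],0,1],[[0,1,-1],0,0],[[0,1,-1],0,-1],[[0,1,-1],0,-1]]'; python3 - <<'E'
from h import *
w=snap('wrist','w10.png');s=env.read_camera('side')
t=env.read_camera('top')
cv2.imwrite('pics/s10.png',cv2.resize(s['color'][250:310,350:420],None,fx=8,fy=8,interpolation=cv2.INTER_CUBIC))
for z in (.092,.085):print(proj(w,(.5083,-.127,z)),proj(s,(.5083,-.127,z)))
E
```

```text
clock: 12.38
tcp_pos: [0.5069, -0.066, 0.195]
orientation: [-0.0, 0.0, 1.0, 0.0]
wrist_force: [0.3, 0.5, 0.7]
finger_gap: 0.0545
[242.44373055 228.52043021] [375.74391939 273.62321507]
[244.19376801 226.33976035] [375.52796654 275.78209026]
```

View pics/w10.png

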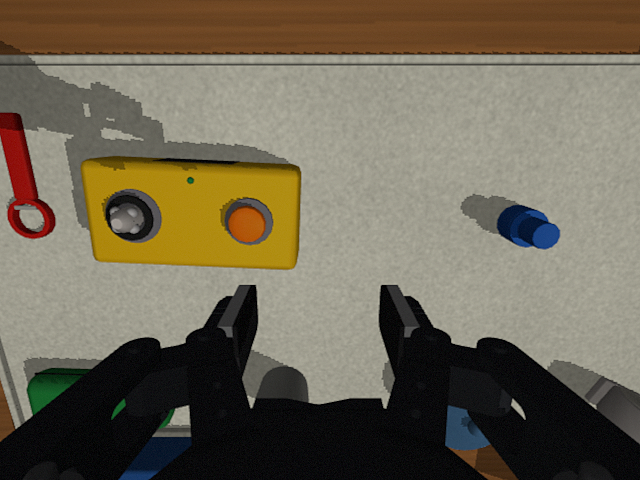

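View pics/s10.png

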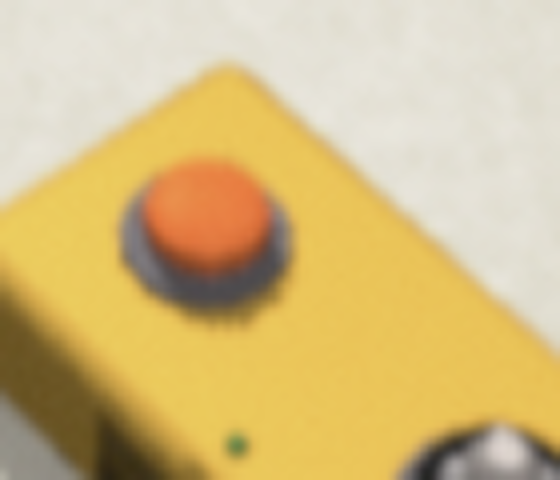

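The button is down: it sits lower, concentric with its collar, and the shadow gap has gone. The stop also showed that the fingertips are about 28 mm behind the reported TCP, so I'll allow for that. Next is the cap.

```bash
python3 -m pendant '[[[-0.08,1,0],0,0.1],[[-0.08,1,0],0,0.1],[[-0.08,1,0],0,0.1],[[-0.08,1,0],0,0.1],[[-0.08,1,0],0,0.1],[[-0.08,1,0],0,0.1],[[-0.08,1,0],0,0.1],[[-0.08,1,0],0,0.1],[[-0.08,1,0.5],0,0.1],[[-0.08,1,1],0,0.1],[[0,0.5,1],0,0.1],[[0,0,0],0,0.1]]'; python3 - <<'E'
from h import *
w=snap('wrist','w11.png')
S=env.get_state();print(S['tcp_pos'],S['finger_gap'],proj(w,(.5243,.142,.062)))
E
```

```text
clock: 14.02
tcp_pos: [0.5214, 0.143, 0.1419]
orientation: [-0.003, -0.0, 1.0, -0.0]
wrist_force: [-0.1, -0.9, 0.7]
finger_gap: 0.0383
[0.52217756 0.14282246 0.14328008] 0.038505884531917355 [315.11958695 238.91471851]
```

View pics/w11.png

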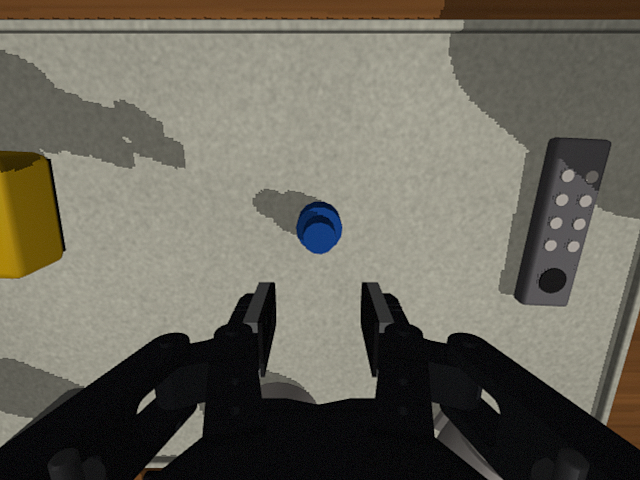

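The cap's grip top is at (319.5,237), midway between the pads at columns 275 and 361.

```bash
python3 - <<'E'
from h import *
np.set_printoptions(precision=4,suppress=True)
w=env.read_camera('wrist');t=env.read_camera('top');S=env.get_state();print(w['mtx'][0],S['tcp_pos'],S['orientation'])
print(atz(w,(319.5,237),.062))
print('depth tip',w['mtx'][0][0]*.038/86,'tcp cam',(w['view']@np.r_[S['tcp_pos'],1]))
c,d=ray(w,(318,283));print(c+d*w['mtx'][0][0]*.038/86)
hsv=cv2.cvtColor(w['color'],cv2.COLOR_BGR2HSV);m=cv2.inRange(hsv,(105,150,30),(125,255,255));k,l,s,c=cv2.connectedComponentsWithStats(m);print([(s[i],c[i]) for i in range(1,k) if s[i][4]>200])
E
```

```text
[344.1634   0.     317.9597] [0.5234 0.1427 0.1449] [ 0.0001  0.0005  1.     -0.0001]
[0.5242 0.1451 0.062 ]
depth tip 0.15207218542765197 tcp cam [-0.0013  0.0232  0.1828  1.    ]
[0.5124 0.1441 0.1737]
[(array([ 297,  200,   45,   52, 1774], dtype=int32), array([318.9713, 225.2255]))]
```

```bash
python3 -m pendant '[[[-0.06,0.05,1],0,0.1],[[0,0,1],0,0.1],[[0,0,1],0,0.1],[[0,0,1],0,0.1],[[0,0,1],0,0.1],[[0,0,0.7],0,0.1],[[0,0,0],0,0.1]]'; python3 - <<'E'
from h import *
w=env.read_camera('wrist');s=env.read_camera('side')
cv2.imwrite('pics/w12.png',np.hstack([cv2.resize(w['color'][190:330,250:390],None,fx=3,fy=3),cv2.resize(s['color'][170:240,260:330],None,fx=5.4,fy=6,interpolation=cv2.INTER_CUBIC)]))
print(env.get_state()['wrist_force'],env.get_state()['tcp_pos'])
E
```

```text
clock: 15.05
tcp_pos: [0.5239, 0.144, 0.0302]
orientation: [-0.001, 0.0, 1.0, -0.0]
wrist_force: [-0.2, 0.6, 0.7]
finger_gap: 0.0386
[-0.3511877   0.91881154  0.19051878] [0.5249185  0.14428132 0.03141408]
```

View pics/w12.png

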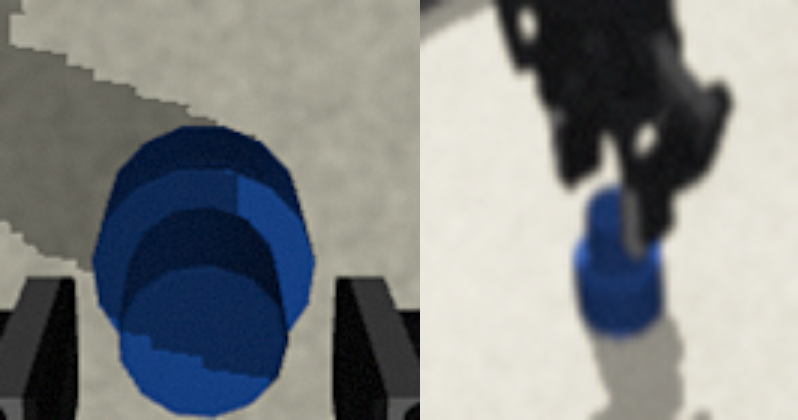

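```bash
python3 -m pendant '[[[0,0,0.6],0,0.1],[[0,0,0.35],0,0.1],[[0,0,0],0,0.6],[[0,0,0],0,0.6],[[0,0,0],0,0.6],[[0,0,0],0,0.6]]' 60; python3 - <<'E'
from h import *
w=env.read_camera('wrist');s=env.read_camera('side')
cv2.imwrite('pics/w13.png',np.hstack([cv2.resize(w['color'][190:330,250:390],None,fx=3,fy=3),cv2.resize(s['color'][170:240,260:330],None,fx=5.4,fy=6,interpolation=cv2.INTER_CUBIC)]))
print(env.get_state()['wrist_force'],env.get_state()['finger_gap'])
E
```

```text
clock: 15.9
tcp_pos: [0.5245, 0.1445, 0.0119]
orientation: [0.0, 0.0, 1.0, 0.0]
wrist_force: [0.2, -0.1, -1.2]
finger_gap: 0.024
[0.68330493 0.02817103 0.02398014] 0.024108714644373145
```

View pics/w13.png

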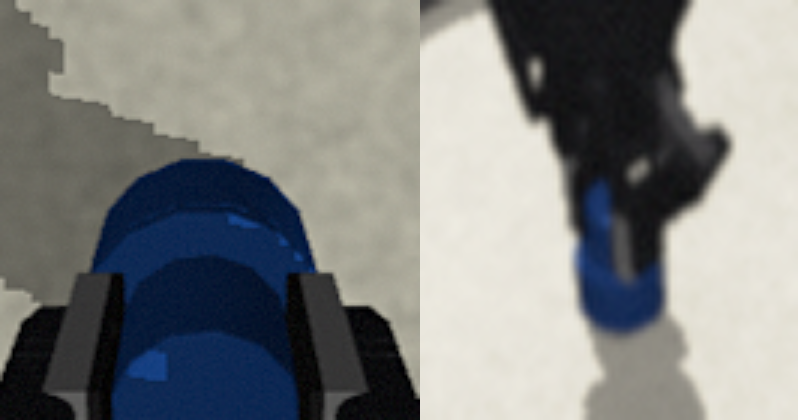

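```bash
python3 -m pendant '[[[0,0,0],0,1],[[0,0,0],0,1],[[0,0,-0.5],0,1],[[0,0,-1],0,1],[[0,0,-1],0,1],[[0,0,-1],0,1],[[0,0,-1],0,1],[[0,0,-1],0,1],[[0,0,-1],0,1]]' 100; python3 -m pendant '[[[0.054,-1,0],0,1],[[0.054,-1,0],0,1],[[0.054,-1,0],0,1],[[0.054,-1,0],0,1],[[0.054,-1,0],0,1],[[0.054,-1,0],0,1],[[0.054,-1,0],0,1],[[0.054,-1,0],0,1],[[0.054,-1,0],0,1],[[0.054,-1,0],0,1],[[0.054,-1,0],0,1],[[0.054,-1,0],0,1]]' ; python3 -m pendant '[[[0.054,-1,0],0,1],[[0.054,-1,0],0,1],[[0.054,-1,0],0,1],[[0.054,-1,0],0,1],[[0,0,0],0,1],[[0,0,0],0,1]]';python3 - <<'E'
from h import *
np.set_printoptions(precision=4,suppress=True)
w=snap('wrist','w14.png');s=snap('side','s14.png');t=snap('top','t14.png')
S=[env.get_state()['tcp_pos']];
print(S,proj(w,(.504,-.229,.095)))
cv2.imwrite('pics/w14z.png',cv2.resize(w['color'][190:330,210:390],None,fx=4,fy=4))
E
```

```text
clock: 17.12
tcp_pos: [0.5244, 0.1444, 0.1432]
orientation: [0.0, 0.0, 1.0, 0.0]
wrist_force: [1.0, -0.3, 0.4]
finger_gap: 0.023
clock: 18.62
tcp_pos: [0.5102, -0.097, 0.141]
orientation: [-0.001, 0.001, 1.0, 0.0]
wrist_force: [0.3, -0.4, 0.1]
finger_gap: 0.0229
clock: 19.38
tcp_pos: [0.5068, -0.1755, 0.1416]
orientation: [-0.0, 0.0, 1.0, 0.0]
wrist_force: [0.3, -0.3, -0.1]
finger_gap: 0.0233
[array([ 0.5069, -0.1749,  0.1417])] [235.3584 244.8675]
```

View pics/w14.png

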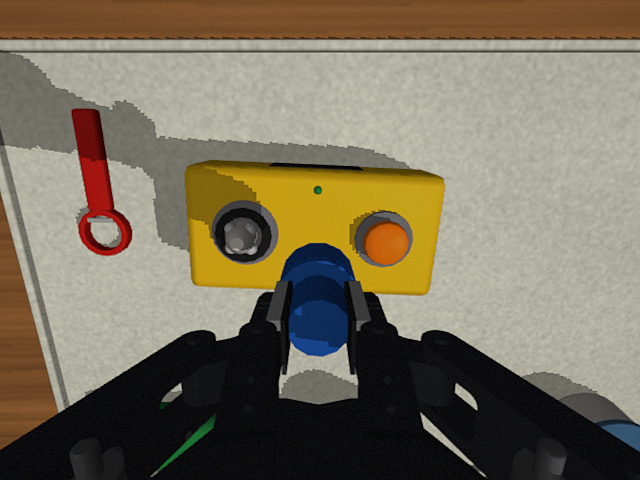

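View pics/w14z.png

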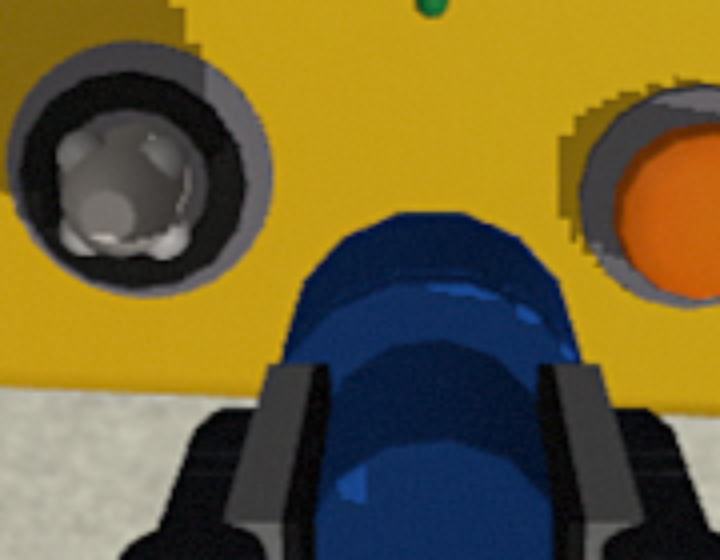

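View pics/s14.png

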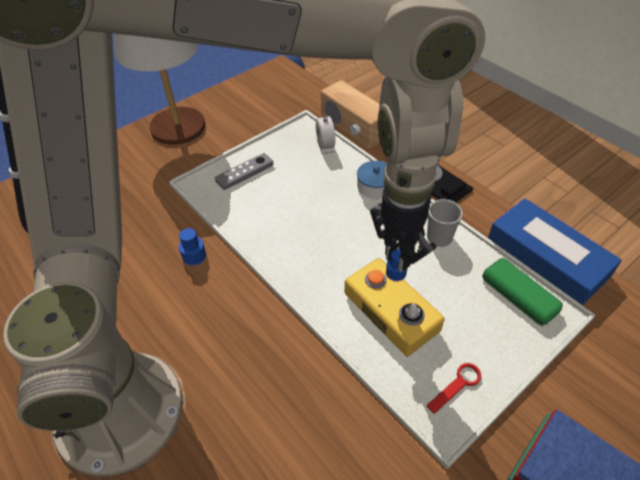

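```bash
python3 - <<'E'
from h import *
np.set_printoptions(precision=4,suppress=True)
w=env.read_camera('wrist');S=env.get_state();print(S['tcp_pos'])
p=(237.6,242.9);print('stud',atz(w,p,.095), 'base ring', atz(w,(210+132/4-.4,190+178/4-.4),.077))
for n,px,z,r in [('skirt bot',(319.5,242.7),.138,.0195),('shoulder',(319.5,260.5),.166,.0195),('griptop',(320.5,299.7),.192,.013)]:
    a=atz(w,px,z);print(n,a[:2]+[r,0])
# column centre of skirt: edges at shoulder rows
for c in ((310/4+210,560/4+210),): print(c,np.mean(c))
E
```

```text
[ 0.5069 -0.1749  0.1417]
stud [ 0.5029 -0.2269  0.095 ] base ring [ 0.502  -0.2273  0.077 ]
skirt bot [ 0.5086 -0.173 ]
shoulder [ 0.5082 -0.1731]
griptop [ 0.508  -0.1728]
(287.5, 350.0) 318.75
```

```bash
python3 -m pendant '[[[0.08,-1,0],0,1],[[0.08,-1,0],0,1],[[0.08,-0.66,0],0,1],[[0,0,1],0,1],[[0,0,0.7],0,1],[[0,0,0],0,1],[[0,0,0],0,1]]';python3 - <<'E'
from h import *
np.set_printoptions(precision=4,suppress=True)
w=snap('wrist','w15.png');s=env.read_camera('side');t=env.read_camera('top')
print(env.get_state()['tcp_pos'])
cv2.imwrite('pics/w15z.png',np.hstack([cv2.resize(w['color'][190:330,250:390],None,fx=3,fy=3),cv2.resize(s['color'][270:340,375:445],None,fx=5.4,fy=6,interpolation=cv2.INTER_CUBIC)]))
E
```

```text
clock: 20.45
tcp_pos: [0.5023, -0.2288, 0.108]
orientation: [0.0, 0.0, 1.0, -0.0]
wrist_force: [-0.1, 0.2, 0.4]
finger_gap: 0.0231
[ 0.5026 -0.2289  0.1084]
```

View pics/w15z.png

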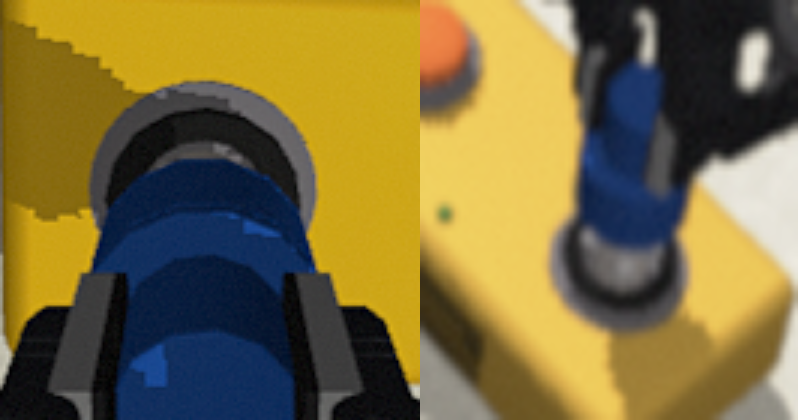

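```bash
python3 - <<'E'
from h import *
np.set_printoptions(precision=4,suppress=True)
s=env.read_camera('side');t=env.read_camera('top');w=env.read_camera('wrist')
im=cv2.resize(s['color'][280:330,385:435],None,fx=10,fy=10,interpolation=cv2.INTER_CUBIC)
def cyl(r,c,rad,z,off,f,im,col):
    a=np.linspace(0,2*np.pi,60);P=np.array([proj(r,(c[0]+rad*np.cos(x),c[1]+rad*np.sin(x),z)) for x in a])
    cv2.polylines(im,[np.int32((P-off+.5)*f)],True,col,1)
def ov(r,off,f,im,dx=0,dy=0):
    c=(.504,-.229)
    cyl(r,c,.0205,.077,off,f,im,(0,255,0));cyl(r,c,.0195,.103,off,f,im,(0,0,255));cyl(r,c,.0195,.131,off,f,im,(0,0,255));
ov(s,np.array([385,280]),10,im)
iw=cv2.resize(w['color'][205:305,268:368],None,fx=5,fy=5,interpolation=cv2.INTER_CUBIC);ov(w,np.array([268,205]),5,iw)
cv2.imwrite('pics/c16.png',cv2.resize(np.hstack([im,iw]),None,fx=.8,fy=.8,interpolation=cv2.INTER_AREA))
E
```

```text
(no output)
```

View pics/c16.png

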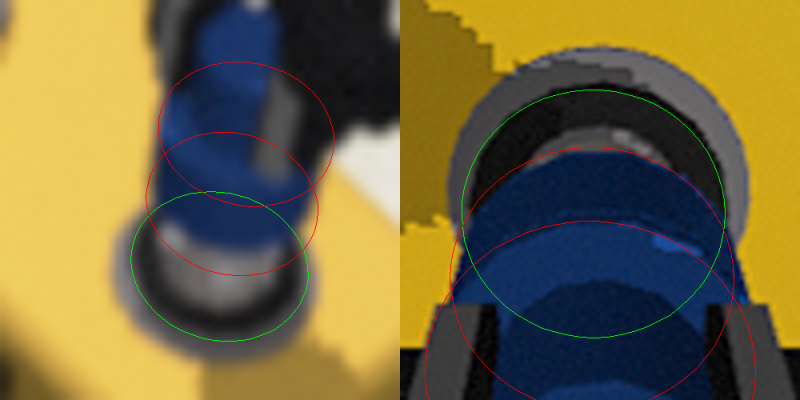

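```bash
python3 -m pendant '[[[0.03,0,0],0,1],[[0,0,0.4],0,1],[[0,0,0],0,1]]' 120; python3 -m pendant '[[[0,0,0.3],0,1],[[0,0,0],0,1]]';python3 -m pendant '[[[0,0,0.15],0,1],[[0,0,0],0,1]]'
```

```text
clock: 21.12
tcp_pos: [0.5009, -0.2283, 0.0987]
orientation: [-0.001, 0.0, 1.0, 0.001]
wrist_force: [-0.3, -0.2, -0.3]
finger_gap: 0.0225
clock: 21.38
tcp_pos: [0.5011, -0.2285, 0.093]
orientation: [-0.0, 0.0, 1.0, 0.0]
wrist_force: [-0.7, -0.1, -0.1]
finger_gap: 0.0228
clock: 21.62
tcp_pos: [0.5014, -0.2287, 0.0905]
orientation: [-0.0, 0.0, 1.0, 0.0]
wrist_force: [-0.5, 0.3, -1.0]
finger_gap: 0.0226
```

```bash
python3 -m pendant '[[[0,0,0.1],0,1],[[0,0,0],0,1]]'; python3 -m pendant '[[[0,0,0.1],0,1],[[0,0,0],0,1]]';python3 -m pendant '[[[0,0,0.1],0,1],[[0,0,0],0,1]]'
```

```text
clock: 21.88
tcp_pos: [0.5018, -0.2288, 0.0888]
orientation: [0.0, 0.0, 1.0, -0.0]
wrist_force: [0.4, 0.3, 0.0]
finger_gap: 0.0226
clock: 22.12
tcp_pos: [0.5024, -0.229, 0.0876]
orientation: [0.001, 0.0, 1.0, -0.0]
wrist_force: [1.3, 0.7, 3.9]
finger_gap: 0.0228
clock: 22.38
tcp_pos: [0.5029, -0.2291, 0.0869]
orientation: [0.002, -0.0, 1.0, -0.001]
wrist_force: [-0.3, 2.8, 12.8]
finger_gap: 0.023
```

```bash
python3 - <<'E'
from h import *
s=env.read_camera('side');w=env.read_camera('wrist');print(env.get_state()['wrist_force'])
cv2.imwrite('pics/c17.png',np.hstack([cv2.resize(w['color'][190:330,250:390],None,fx=3,fy=3),cv2.resize(s['color'][270:340,375:445],None,fx=5.4,fy=6,interpolation=cv2.INTER_CUBIC)]))
E
```

```text
[-1.25696288  2.53517295 11.37233757]
```

View pics/c17.png

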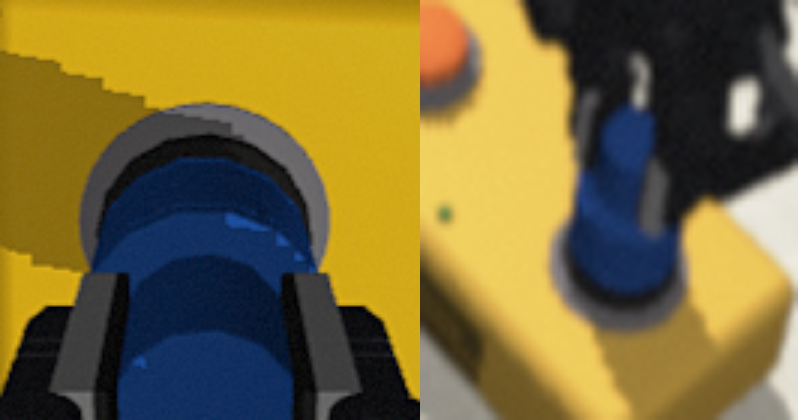

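```bash
python3 -m pendant '[[[0,0,0.1],0,1],[[0,0,0],0,1]]'; python3 -m pendant '[[[0,0,0.1],0,1],[[0,0,0],0,1]]'
```

```text
clock: 22.72
tcp_pos: [0.5031, -0.2296, 0.0845]
orientation: [0.002, 0.0, 1.0, -0.001]
wrist_force: [0.8, 1.1, 5.5]
finger_gap: 0.023
clock: 22.98
tcp_pos: [0.5019, -0.2291, 0.0801]
orientation: [0.0, 0.0, 1.0, -0.0]
wrist_force: [4.0, -1.0, -4.6]
finger_gap: 0.0222
```

It clicked: the force fell from 13 N to −4.6 N. Now I'll press on to squeeze the ring.

```bash
python3 -m pendant '[[[0,0,0.1],0,1],[[0,0,0],0,1]]'; python3 -m pendant '[[[0,0,0.1],0,1],[[0,0,0],0,1]]'; python3 -m pendant '[[[0,0,0.05],0,1],[[0,0,0],0,1]]'
```

```text
clock: 23.22
tcp_pos: [0.5019, -0.229, 0.079]
orientation: [0.0, 0.0, 1.0, -0.0]
wrist_force: [2.4, -0.4, 1.5]
finger_gap: 0.0227
clock: 23.48
tcp_pos: [0.5019, -0.229, 0.0772]
orientation: [0.001, 0.0, 1.0, -0.0]
wrist_force: [1.6, -0.5, 5.4]
finger_gap: 0.0224
clock: 23.72
tcp_pos: [0.502, -0.229, 0.0765]
orientation: [0.001, 0.0, 1.0, -0.0]
wrist_force: [1.4, 0.7, 8.0]
finger_gap: 0.0227
```

```bash
python3 -m pendant '[[[0,0,0.1],0,1],[[0,0,0],0,1],[[0,0,0],0,1]]'; python3 - <<'E'
from h import *
s=env.read_camera('side');w=env.read_camera('wrist');t=snap('top','t18.png');S=env.get_state();print(S['wrist_force'],S['tcp_pos'],S['clock'])
cv2.imwrite('pics/c18.png',np.hstack([cv2.resize(w['color'][190:330,250:390],None,fx=3,fy=3),cv2.resize(s['color'][260:340,365:445],None,fx=5.25,fy=5.25,interpolation=cv2.INTER_CUBIC)]))
E
```

```text
clock: 24.1
tcp_pos: [0.502, -0.229, 0.0749]
orientation: [0.001, 0.0, 1.0, -0.0]
wrist_force: [0.9, -0.2, 9.4]
finger_gap: 0.0223
[ 1.44085368e+00 -4.86919892e-04  9.50280465e+00] [ 0.50209144 -0.22904571  0.07497034] 24.25
```

View pics/c18.png

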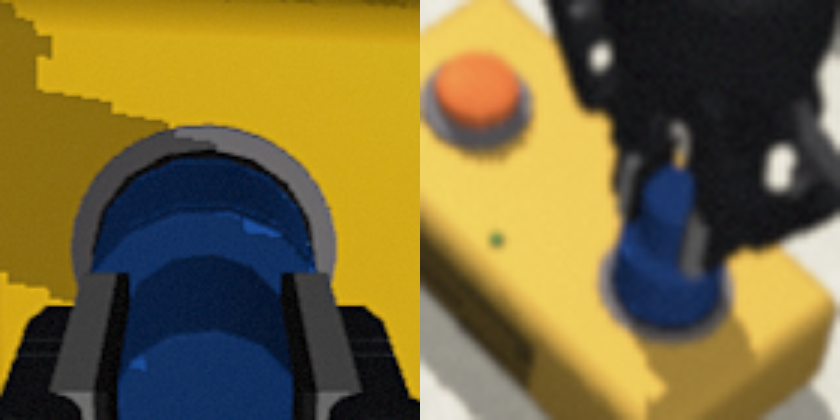

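View pics/t18.png

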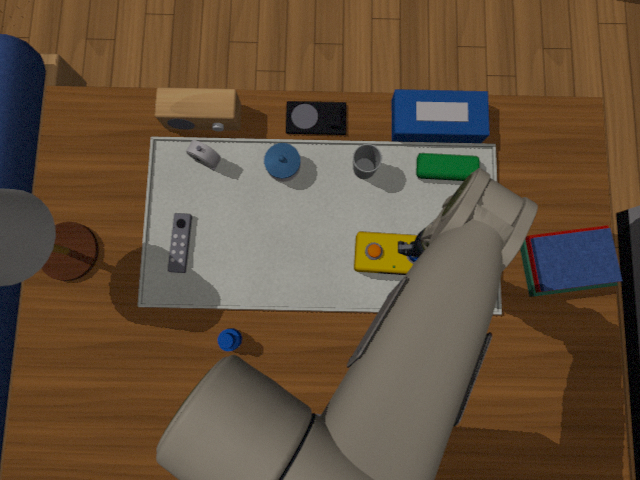

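The cap sits concentric with the ring and flush on it. The arm is holding 9.5 N on the seal, which puts it about 4–5 mm down. The button still looks down and the bystanders are where they started, so I'm handing in while holding this press.

```bash
python3 - <<'E'
from h import *
print(env.hand_in());S=env.get_state();print(S['wrist_force'],S['tcp_pos'],S['clock'])
E
```

```text
the job is handed in; nothing more can be done
None
the job is handed in; nothing more can be done
```

I pressed the orange button to its stop, snapped the blue cap over the stud, and handed in at about 24 s while still pressing it down. `hand_in` gives no verdict, so the result rests on my own checks.

**Button:** The arm met a hard stop at about 20 N. After I lifted off, the button stood visibly lower in its collar, and it still looked down in the last picture.

**Cap choice:** I used the cap on the tray, which measured about 39 mm across. The one on the bare table is about 54 mm.

**Click:** The force rose to 13 N as the cap met the snap balls, then dropped to −4.6 N once it passed them.

**Final hold:** I then pressed the cap about 5 mm further down. At hand-in the wrist force was a steady 9.5 N, which by the given spring values means the ring is squeezed about 4–5 mm. The cap looked upright and centred on the ring.

**Other things on the tray:** In the last top view, the ones I could see were where they started. The arm hid the opener there, but it never went near it.

**Readings that disagreed:**
- **Fingertips:** They turned out to be about 28 mm behind the reported tool point. Both the contact and the wrist camera showed it, so I worked from the actual tips.
- **Side camera:** It disagreed with the other two by about 3–6 mm on the positions of the cap and stud. I lined the cap up mainly from the wrist camera and then went by force.
- **Gripper opening:** It read 22–24 mm on a 26 mm grip, but the cap was held firmly throughout.

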